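# Set out the inks for the sea pour

## Task

Set out the inks for the fish board in the order in which they will be poured: first the blue bottle, then the turquoise, then the white and last the yellow, each stood upright inside the round drip dish of its own colour. Set every bottle down rather than dropping it, and let go of it before you take the next. Leave the pink and the green bottle where they stand.

Things in the scene. Friction and masses are not known exactly. Their poses are not given: they have to be found in the camera images.
- blue_ink_mid (a point): Small deep blue ink bottle, body and cap all of that colour, standing upright on the bench: 30 mm across, straight-sided from its foot to 54 mm up, then a short shoulder and a tapered cap about 19 mm across; 78 mm tall in all, about 45 g, rigid. This point is on its axis half-way up, 39 mm above its foot; z points up to the cap, its turn about z means nothing.
- turquoise_ink_mid (a point): Small turquoise (light blue-green) ink bottle, body and cap all of that colour, standing upright on the bench: 30 mm across, straight-sided from its foot to 54 mm up, then a short shoulder and a tapered cap about 19 mm across; 78 mm tall in all, about 45 g, rigid. This point is on its axis half-way up, 39 mm above its foot; z points up to the cap, its turn about z means nothing.
- white_ink_mid (a point): Small white ink bottle, body and cap all of that colour, standing upright on the bench: 30 mm across, straight-sided from its foot to 54 mm up, then a short shoulder and a tapered cap about 19 mm across; 78 mm tall in all, about 45 g, rigid. This point is on its axis half-way up, 39 mm above its foot; z points up to the cap, its turn about z means nothing.
- yellow_ink_mid (a point): Small golden yellow ink bottle, body and cap all of that colour, standing upright on the bench: 30 mm across, straight-sided from its foot to 54 mm up, then a short shoulder and a tapered cap about 19 mm across; 78 mm tall in all, about 45 g, rigid. This point is on its axis half-way up, 39 mm above its foot; z points up to the cap, its turn about z means nothing.
- pink_ink_mid (a point): Small bright pink ink bottle, body and cap all of that colour, standing upright on the bench: 30 mm across, straight-sided from its foot to 54 mm up, then a short shoulder and a tapered cap about 19 mm across; 78 mm tall in all, about 45 g, rigid. This point is on its axis half-way up, 39 mm above its foot; z points up to the cap, its turn about z means nothing. Not wanted today: stays where it is.
- green_ink_mid (a point): Small dark green ink bottle, body and cap all of that colour, standing upright on the bench: 30 mm across, straight-sided from its foot to 54 mm up, then a short shoulder and a tapered cap about 19 mm across; 78 mm tall in all, about 45 g, rigid. This point is on its axis half-way up, 39 mm above its foot; z points up to the cap, its turn about z means nothing. Not wanted today: stays where it is.
- blue_dish: Round deep blue drip dish, fixed to the bench: 66 mm across, 7 mm tall, with a flat floor 59 mm across and 3 mm thick inside a 3.5 mm wide rim. Origin: centre of its underside, on the bench; z up. Bottles, dishes, grey-lidded jars (60 mm across and tall) and an offcut stand mixed, at least 80 mm between centres; only the four wanted bottles move.
- turquoise_dish: Round turquoise (light blue-green) drip dish, fixed to the bench: 66 mm across, 7 mm tall, with a flat floor 59 mm across and 3 mm thick inside a 3.5 mm wide rim. Origin: centre of its underside, on the bench; z up.
- white_dish: Round white drip dish, fixed to the bench: 66 mm across, 7 mm tall, with a flat floor 59 mm across and 3 mm thick inside a 3.5 mm wide rim. Origin: centre of its underside, on the bench; z up.
- yellow_dish: Round golden yellow drip dish, fixed to the bench: 66 mm across, 7 mm tall, with a flat floor 59 mm across and 3 mm thick inside a 3.5 mm wide rim. Origin: centre of its underside, on the bench; z up.
Not all that is in view belongs to the job. Leave any brown look-alike of the part that bears turquoise_ink_mid alone. Of the things that look like the part that bears blue_ink_mid, take the one that is farthest to the robot's left at the start.

How it is judged:
By the outcome, as a careful person would: the job done as asked, in the order asked, and still so for the second after the job is handed in, with the robot touching nothing.
It also fails if it takes over 99 s, if anything falls off the work surface, if the arm or the gripper's body presses on something with over 40 N, if the wrist force passes 120 N, or if a joint passes its speed limit or range.

## Robot

A 6-joint arm with a two-finger parallel gripper is mounted at the origin on the work surface. World frame = base frame: x ahead of the robot, y to its left, z up, the work surface at z = 0. Lengths are in m, angles in rad, forces in N, time in s.
With the tool pointing down it reaches from about 0.35 to 0.85 m from the base axis. Payload 8.1 kg.
Tool frame: the origin (TCP) lies at the very end of the fingers, on their centre line; the grasp point (between the pads) lies 19 mm behind it; z points along the fingers, y is the line along which they close (so a half turn about z gives the same grasp; the last joint's range is limited). The gripper opens to 93 mm and grips with 3 to 60 N. Pads are 15 mm wide; open, the fingers measure 128 mm over their backs; the gripper's body (75 mm by 188 mm) begins 65 mm behind the grasp point.
Start: joints at [-1.194, 0.13, 1.488, -0, 1.523, -0.085], TCP at [0.267, -0.537, 0.219] pointing down, gripper open.
Joint ranges: [-2.96, 2.96], [-0.89, 2.26], [0.02, 2.5], [-1.34, 4.48], [0, 2.73], [-2.66, 2.66]. Speed limits (rad/s): [2.39, 2.39, 2.79, 3.14, 3.14, 3.14].

## Interface

Orientations are given as a rotation vector (axis times angle).
In Python, from rig import get_obs, optics, workorder, models gives the robot as it stands.
- The arm moves only by the tool jog_arm, never from a script. Its argument "motion" is text: rows parted by semicolons, each of 7 numbers parted by spaces: the shift along the tool's x, y, z scaled (see below), then the turn, a rotation vector about the tool's x, y, z scaled (see below), then the gripper command: -1 is fully open, 1 is shut, values between are in proportion. In form: dx dy dz ax ay az hand; .... A call has 1 to 20 rows; each row shifts and turns the commanded pose from where the row before left it, along the tool's axes as they then stand; what a row does not reach is not made up. The controller multiplies each number of a shift by 0.03 m and each number of a turn by 90 degrees. A row lasts 1/10 s, in which the tool goes at most 50 mm and 8.59 degrees, less where a joint would pass 70% of its speed; a pose out of reach is approached as far as the arm can. A call with a number of a shift or a turn outside -1 to 1 is refused whole. A call with a gripper value outside its range is refused whole. The fingers move at their own pace and stop on an object; "squeeze" is the grip in N (left out, the last holds). Time passes only in rows, so rows that do not move let the fingers close. It gives the time, the measured TCP pose, the force, the opening and the grip force at its end, in the units of the state.
- get_obs(): the state, without advancing time (a new reading comes with each control period).
- optics.capture(name): name is "side" or "top" or "wrist"; returns a dict with "frame" (384x512x3 uint8, blue, green, red), "z_map" (384x512 float32, m along the optical axis (not along the pixel's ray), 0 where there is no reading), "K" (3x3 intrinsics, pixels), "xyz" and "orientation" of the camera in the world. Camera axes: x right, y down, z forward; pixel columns grow to the right and rows downward; lengths in m; the calibration is good to about 2 mm. A picture is of the moment at which its call begins.
- workorder.job_done(): hands the job in; it is judged then, once.
Trained networks look in the newest picture that a camera, given by its name, has taken for a name from the list of things; names that differ only in an ending like _2 or _b are one class to them, and where a whole thing is asked for, a point or a joint stands for the part that bears it (a point fixed in the world has none). Each returns a list of dicts, best first, with "score" (0 to 1); they miss things now and then, are a little off and sometimes report something else, mostly with a low value. They report only what shows in the picture. A call takes as long as a camera call. They do not tell look-alikes from the thing itself.
- models.spot_in(camera, target): "bbox" ([centre column, centre row, width, height] in pixels, round what is visible of it).
- models.masks_of(camera, target): "mask" (384x512 bool, what is visible of it) and "bbox" ([centre column, centre row, width, height] in pixels, round what is visible of it).
The state is a dict: "t": time; "joint_pos": joint angles; "joint_vel": joint speeds; "tau": joint torques, N m; "tool_pos": TCP position; "ee_rot": TCP orientation; "contact_force": force on the tool from outside, world axes, zero at the start; "moment": the same for the moment, N m; "opening": opening from 0.0 (shut) to 1.0 (fully open); "gripper_force": force on a finger pad.
Only numpy, scipy, OpenCV 4.12 (cv2) and the standard library are available. Lean on these libraries where they do the work, as an engineer would, in place of code of your own. Each camera call takes 0.05 s, during which the arm holds its last target. There are 200 camera calls.

## Working session

There is one attempt and no reset: what is moved stays moved. The work goes in short steps, Python scripts to look and compute and a tool call to move; the robot and the scene stay as the last step left them, time stands still between calls to the robot, and variables do not carry over. Pictures are saved under pics/ and viewed, at most 14 in all, crops included, and the job is handed in when it is done.

Besides the shell and the picture viewer there is one more tool, called after "Call:" in YAML: its name, and indented under it one key for each argument. jog_arm: Moves the arm, as the interface text tells. Shifts and turns lie within -1 to 1; 1 stands for 0.03 m of shift or 90 degrees of turn. Its arguments: {"type":"object","properties":{"motion":{"type":"string"},"squeeze":{"type":"number"}},"required":["motion"]}

```bash
mkdir -p pics; ls
cat > h.py <<'E'
import numpy as np,cv2
from scipy.spatial.transform import Rotation as R
from rig import get_obs,optics,workorder,models
def cap(n):
    return optics.capture(n)
def pts(c,m):
    v,u=np.nonzero(m&(c["z_map"]>0)); z=c["z_map"][v,u]; K=c["K"]
    p=np.c_[(u-K[0,2])/K[0,0]*z,(v-K[1,2])/K[1,1]*z,z]
    o=np.array(c["orientation"]); r=R.from_rotvec(o) if o.size==3 else R.from_matrix(o) if o.size==9 else R.from_quat(o)
    return r.apply(p)+c["xyz"]
E
python3 - <<'E'
from h import *
o=get_obs();print(o["t"],o["tool_pos"],o["ee_rot"])
for n in("top","side"):
    c=cap(n);cv2.imwrite(f"pics/{n}0.png",cv2.resize(c["frame"],(800,600)));print(n,c["xyz"],c["orientation"])
    for t in["blue_ink_mid","turquoise_ink_mid","white_ink_mid","yellow_ink_mid","pink_ink_mid","green_ink_mid","blue_dish","turquoise_dish","white_dish","yellow_dish"]:
        for d in models.masks_of(n,t):
            p=pts(c,d["mask"]); 
            if len(p)==0: continue
            top=p[p[:,2]>np.percentile(p[:,2],90)-.008]
            print(t,round(d["score"],2),np.round(d["bbox"]).astype(int),"ctr",np.round((p.min(0)+p.max(0))[:2]/2,3),"top",np.round(np.median(top,0),3),np.round(np.percentile(p[:,2],[5,95]),3))
E
```

```text
pics
0.0 [ 0.26715506 -0.53659678  0.21759517] [-3.05644013e+00 -7.18585020e-01  3.99246443e-04]
top [0.47940835 0.00721743 0.84932615] [-2.13225851  2.17295911 -0.09973621]
blue_ink_mid 0.79 [181 241  19  15] ctr [0.463 0.189] top [0.464 0.189 0.076] [0.019 0.078]
blue_ink_mid 0.66 [127 200  22  17] ctr [0.56  0.322] top [0.557 0.309 0.076] [0.008 0.078]
turquoise_ink_mid 0.58 [328 205  19  14] ctr [ 0.539 -0.135] top [ 0.536 -0.133  0.076] [0.004 0.077]
turquoise_ink_mid 0.46 [283 190  11  15] ctr [ 0.566 -0.034] top [ 0.567 -0.034  0.075] [0.023 0.078]
white_ink_mid 0.65 [175 199  17  10] ctr [0.556 0.211] top [0.555 0.204 0.076] [0.005 0.078]
white_ink_mid 0.15 [348 152  31  25] ctr [ 0.662 -0.188] top [ 0.662 -0.187  0.002] [-0.001  0.006]
yellow_ink_mid 0.54 [232 195  12  10] ctr [0.559 0.076] top [0.559 0.076 0.076] [0.016 0.078]
pink_ink_mid 0.75 [396 200  23  15] ctr [ 0.551 -0.29 ] top [ 0.548 -0.282  0.075] [0.005 0.077]
green_ink_mid 0.65 [190 152  16  16] ctr [0.665 0.177] top [0.658 0.169 0.075] [0.017 0.078]
blue_dish 0.7 [128 200  22  13] ctr [0.556 0.306] top [0.557 
[... 1092 characters left out ...]
 [0.56  0.062] top [0.558 0.079 0.075] [0.006 0.077]
pink_ink_mid 0.57 [328 129  16  27] ctr [ 0.565 -0.329] top [ 0.547 -0.28   0.073] [0.005 0.076]
green_ink_mid 0.65 [177 229  22  31] ctr [0.678 0.158] top [0.656 0.172 0.075] [0.003 0.077]
blue_dish 0.66 [274 144  24  16] ctr [ 0.664 -0.192] top [ 0.662 -0.189  0.003] [0.001 0.007]
blue_dish 0.59 [202 269  14  34] ctr [0.556 0.206] top [0.554 0.207 0.075] [0.007 0.077]
turquoise_dish 0.76 [209 205  29  27] ctr [0.669 0.06 ] top [0.67  0.061 0.003] [0.001 0.007]
white_dish 0.94 [220 352  46  40] ctr [0.448 0.296] top [0.448 0.297 0.003] [0.001 0.007]
yellow_dish 0.79 [295 247  36  29] ctr [0.448 0.055] top [0.446 0.057 0.003] [0.001 0.007]
```

View pics/top0.png

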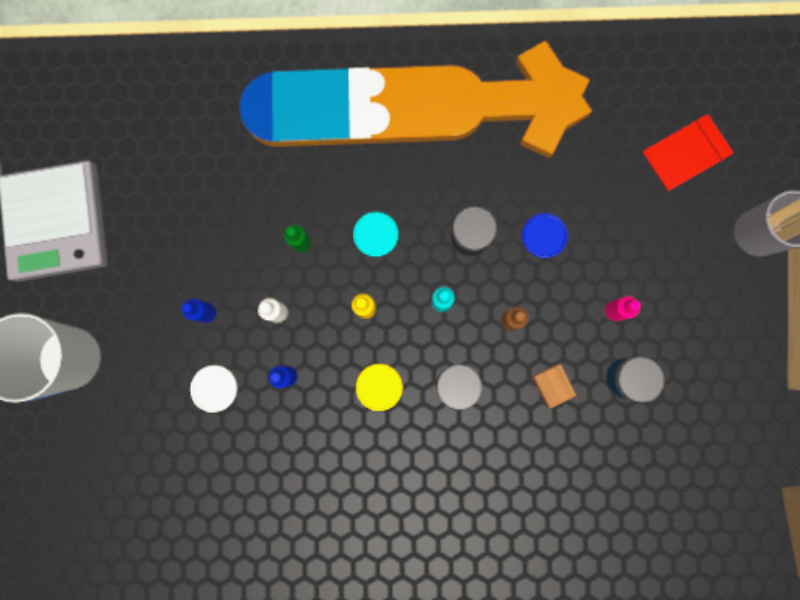

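View pics/side0.png

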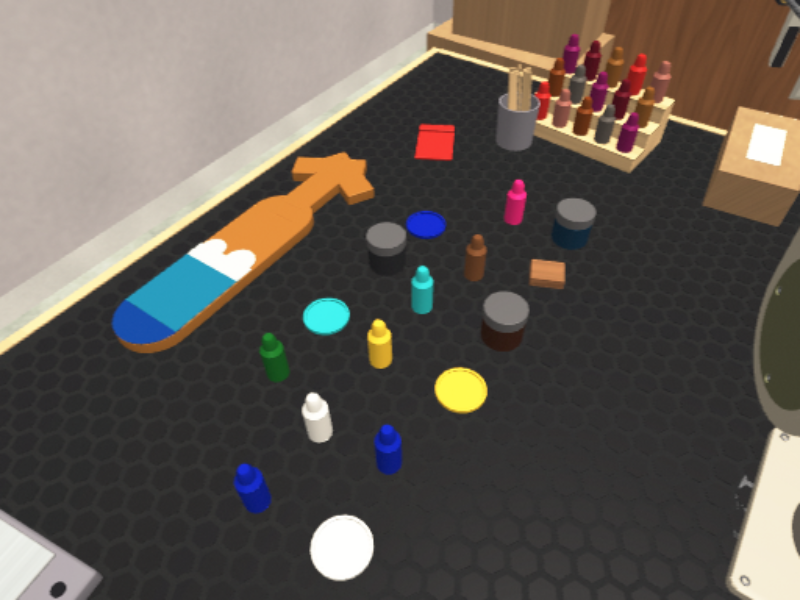

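Candidates in the 800×600 top view:
- **Blue:** (197,310) at y=+0.309 and (282,377) at y=+0.189. The first is farthest to the robot's left, so it is the one meant.
- **Turquoise:** (442,298) is the real bottle. (515,318) is the brown look-alike, so I leave it alone.
- **Blue dish:** (545,235).

I'll confirm these in one crop.

Run:
```python
import cv2
f=cv2.imread("pics/top0.png");cv2.imwrite("pics/crop0.png",cv2.resize(f[200:420,170:570],(800,440),interpolation=cv2.INTER_CUBIC))
```

```text
(no output)
```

View pics/crop0.png

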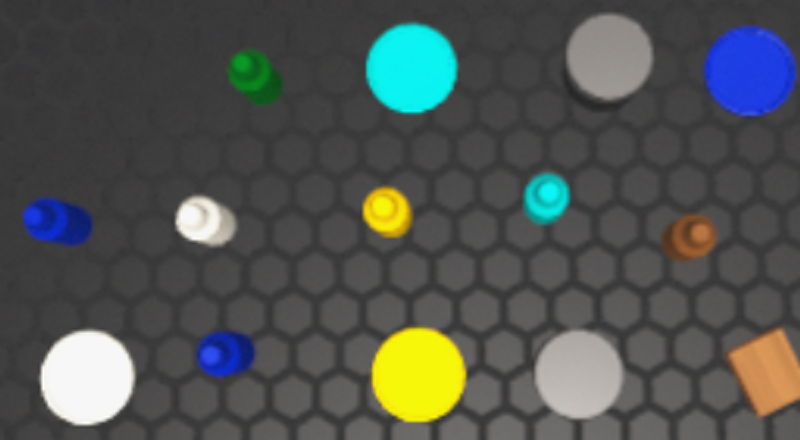

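Call:
jog_arm:
  motion: "0 0 0 0 0 -0.08825 -0.2;0 0 0 0 0 -0.08825 -0.2;0 0 0 0 0 -0.08825 -0.2;0 0 0 0 0 -0.08825 -0.2;0 0 0 0 0 -0.08825 -0.2;0 0 0 0 0 -0.08825 -0.2;0 0 0 0 0 -0.08825 -0.2;0 0 0 0 0 -0.08825 -0.2;0.8 0.8 0 0 0 0 -0.2;0.8 0.8 0 0 0 0 -0.2;0.8 0.8 0 0 0 0 -0.2;0.8 0.8 0 0 0 0 -0.2;0.8 0.8 0 0 0 0 -0.2;0.8 0.8 0 0 0 0 -0.2;0.8 0.5 0 0 0 0 -0.2;0.8 0.5 0 0 0 0 -0.2"
  squeeze: 15

```text
t: 2.7
tool_pos: [0.4421, -0.344, 0.2187]
ee_rot: [2.221, 2.222, 0.0]
contact_force: [0.2, -0.1, 0.7]
opening: 0.598
gripper_force: 0.0
```

The crop shows the leftmost blue bottle at (50,220), the turquoise at (546,197) and the brown look-alike at (690,235), which settles the choices.

Call:
jog_arm:
  motion: "0.9 0.19 0 0 0 0 -0.2;0.9 0.19 0 0 0 0 -0.2;0.9 0.19 0 0 0 0 -0.2;0.9 0.19 0 0 0 0 -0.2;0.9 0.19 0 0 0 0 -0.2;0.9 0.19 0 0 0 0 -0.2;0.9 0.19 0 0 0 0 -0.2;0.9 0.19 0 0 0 0 -0.2;0.9 0.19 0 0 0 0 -0.2;0.9 0.19 0 0 0 0 -0.2;0.9 0.19 0 0 0 0 -0.2;0.9 0.19 0 0 0 0 -0.2;0.9 0.19 0 0 0 0 -0.2;0.9 0.19 0 0 0 0 -0.2;0.9 0.19 0 0 0 0 -0.2;0.9 0.19 0 0 0 0 -0.2;0.9 0.19 0 0 0 0 -0.2;0.9 0.19 0 0 0 0 -0.2;0.9 0.19 0 0 0 0 -0.2;0.9 0.19 0 0 0 0 -0.2"

```text
t: 4.7
tool_pos: [0.5555, 0.196, 0.2187]
ee_rot: [2.221, 2.221, 0.0]
contact_force: [0.6, 0.2, 0.4]
opening: 0.6
gripper_force: 0.0
```

```bash
cat > look.py <<'E'
import sys
from h import *
n,png=sys.argv[1:3]
c=cap(n);o=get_obs();print(o["t"],np.round(o["tool_pos"],4),o["ee_rot"])
cv2.imwrite(f"pics/{png}.png",c["frame"])
for t in sys.argv[3:]:
    for d in models.masks_of(n,t):
        p=pts(c,d["mask"])
        if len(p)<10: continue
        zt=np.percentile(p[:,2],98); q=p[p[:,2]>zt-.004] if zt>.02 else p
        ce,r=cv2.minEnclosingCircle(q[:,:2].astype(np.float32))
        print(t,round(d["score"],2),np.round(d["bbox"]).astype(int),"circ",np.round(ce,4),round(r,4),"med",np.round(np.median(q,0),4),"ztop",round(zt,3))
E
python3 look.py wrist w1 blue_ink_mid white_ink_mid white_dish green_ink_mid; python3 look.py top t1 blue_ink_mid white_ink_mid yellow_ink_mid turquoise_ink_mid blue_dish
```

```text
4.75 [0.5556 0.1997 0.2186] [-2.21837344 -2.22241958 -0.00303821]
blue_ink_mid 0.94 [261  71  26  34] circ [0.5598 0.3095] 0.0079 med [0.5596 0.3089 0.0789] ztop 0.08
blue_ink_mid 0.84 [184 178  32  31] circ [0.4653 0.1893] 0.0075 med [0.466  0.1897 0.0789] ztop 0.08
white_ink_mid 0.79 [260 166  28  30] circ [0.558 0.204] 0.0077 med [0.5579 0.2048 0.0785] ztop 0.08
white_dish 0.91 [171  85  51  54] circ [0.4484 0.2956] 0.0342 med [0.4493 0.2967 0.0045] ztop 0.009
green_ink_mid 0.95 [344 194  34  34] circ [0.6604 0.1693] 0.0076 med [0.66   0.1703 0.0787] ztop 0.08
green_ink_mid 0.21 [268 328  21  35] circ [ 0.5686 -0.0328] 0.0088 med [ 0.5691 -0.0282  0.066 ] ztop 0.067
5.0 [0.5553 0.194  0.2186] [ 2.22188898e+00  2.22074405e+00 -7.21252141e-04]
blue_ink_mid 0.76 [179 242  19  11] circ [0.4631 0.1902] 0.0077 med [0.464  0.1895 0.0766] ztop 0.078
blue_ink_mid 0.74 [282 192  10  15] circ [ 0.5672 -0.0353] 0.0076 med [ 0.5673 -0.0353  0.0769] ztop 0.078
blue_ink_mid 0.28 [239 151  27  31] circ [0.6683 0.0608] 0.0322 med [0.6688 0.0616 0.0022] ztop 0.007
white_ink_mid 0.68 [243 249  28  28] circ [0.445  0.0584] 0.0326 med [0.4442 0.0581 0.0028] ztop 0.008
white_ink_mid 0.61 [175 198  19  12] circ [0.5554 0.2049] 0.0077 med [0.5553 0.2045 0.0769] ztop 0.079
yellow_ink_mid 0.69 [233 195  17  10] circ [0.5592 0.0761] 0.0077 med [0.5591 0.0759 0.0762] ztop 0.078
turquoise_ink_mid 0.76 [284 191  11  17] circ [ 0.5672 -0.0353] 0.0076 med [ 0.5673 -0.0353  0.0769] ztop 0.078
turquoise_ink_mid 0.7 [328 204  18  15] circ [ 0.5373 -0.1328] 0.0078 med [ 0.5381 -0.1336  0.0768] ztop 0.078
blue_dish 0.57 [347 150  29  26] circ [ 0.6628 -0.1873] 0.0351 med [ 0.6623 -0.1881  0.0023] ztop 0.007
```

View pics/w1.png

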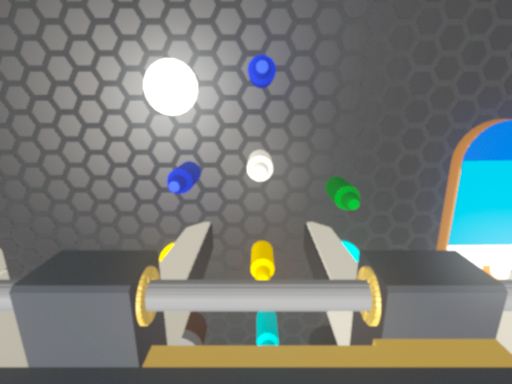

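The wrist picture shows the target blue bottle at (261,70), the white at (260,166) and the other blue at (184,178). I'm averaging the two cameras for positions.

Call:
jog_arm:
  motion: "0.95 0.02 0 0 0 0 -0.2;0.95 0.02 0 0 0 0 -0.2;0.95 0.02 0 0 0 0 -0.2;0.95 0.02 0 0 0 0 -0.2;0 0 0.94 0 0 0 -0.2;0 0 0.94 0 0 0 -0.2;0 0 0.94 0 0 0 -0.2;0 0 0.94 0 0 0 -0.2;0 0 0.94 0 0 0 -0.2;0 0 0.94 0 0 0 -0.2;0 0 0.94 0 0 0 -0.2;0 0 0 0 0 0 -0.2;0 0 0 0 0 0 0.5;0 0 0 0 0 0 0.7;0 0 0 0 0 0 0.7;0 0 0 0 0 0 0.7;0 0 0 0 0 0 0.7"

```text
t: 6.95
tool_pos: [0.559, 0.3094, 0.0231]
ee_rot: [2.221, 2.221, 0.004]
contact_force: [-0.8, -0.3, 7.1]
opening: 0.321
gripper_force: 15.0
```

Call:
jog_arm:
  motion: "0 0 -0.5 0 0 0 0.7;0 0 -1 0 0 0 0.7;0 0 -1 0 0 0 0.7;0 0 -1 0 0 0 0.7;0 0 -1 0 0 0 0.7;0 0 0 0 0 0 0.7;0 0 0 0 0 0 0.7"

```text
t: 7.65
tool_pos: [0.5584, 0.3092, 0.1578]
ee_rot: [2.221, 2.221, 0.004]
contact_force: [1.0, -0.5, -0.7]
opening: 0.318
gripper_force: 15.0
```

```bash
python3 look.py wrist w2 blue_ink_mid; python3 look.py side s2 blue_ink_mid;python3 -c "
from h import *
print(get_obs()['contact_force'],get_obs()['tool_pos'])"
```

```text
7.7 [0.5574 0.3088 0.1561] [-2.22128159e+00 -2.22142824e+00  4.87231677e-04]
blue_ink_mid 0.65 [258 242  59  84] circ [0.5587 0.311 ] 0.0079 med [0.5589 0.3143 0.2122] ztop 0.214
7.8 [0.5567 0.3084 0.1545] [-2.22070414 -2.22064985  0.00428377]
blue_ink_mid 0.92 [247 286  20  34] circ [0.4626 0.1908] 0.0078 med [0.4628 0.1917 0.0776] ztop 0.078
blue_ink_mid 0.65 [221 353  43  39] circ [0.4488 0.2951] 0.0344 med [0.4481 0.2973 0.0031] ztop 0.008
blue_ink_mid 0.53 [275 144  22  15] circ [ 0.6614 -0.1886] 0.0338 med [ 0.6623 -0.1896  0.0033] ztop 0.008
blue_ink_mid 0.46 [144 285  18  17] circ [0.5499 0.3224] 0.0027 med [0.5498 0.3224 0.1798] ztop 0.181
[-0.27815975  0.52800398 -0.68692283] [0.55667369 0.30834701 0.15431459]
```

View pics/s2.png

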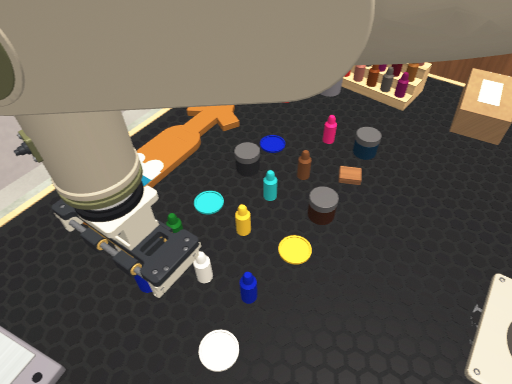

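Side view: the blue bottle is held at (145,280), and its old spot is clear. Now over to the blue dish.

Call:
jog_arm:
  motion: "-0.975 0.206 0 0 0 0 0.7;-0.975 0.206 0 0 0 0 0.7;-0.975 0.206 0 0 0 0 0.7;-0.975 0.206 0 0 0 0 0.7;-0.975 0.206 0 0 0 0 0.7;-0.975 0.206 0 0 0 0 0.7;-0.975 0.206 0 0 0 0 0.7;-0.975 0.206 0 0 0 0 0.7;-0.975 0.206 0 0 0 0 0.7;-0.975 0.206 0 0 0 0 0.7;-0.975 0.206 0 0 0 0 0.7;-0.975 0.206 0 0 0 0 0.7;-0.975 0.206 0 0 0 0 0.7;-0.975 0.206 0 0 0 0 0.7;-0.975 0.206 0 0 0 0 0.7;-0.975 0.206 0 0 0 0 0.7;-0.975 0.206 0 0 0 0 0.7;0 0 0 0 0 0 0.7"

```text
t: 9.65
tool_pos: [0.662, -0.1921, 0.1544]
ee_rot: [-2.224, -2.217, 0.003]
contact_force: [-0.4, 0.4, 0.5]
opening: 0.316
gripper_force: 15.0
```

Call:
jog_arm:
  motion: "0 0 1 0 0 0 0.7;0 0 1 0 0 0 0.7;0 0 1 0 0 0 0.7;0 0 0.7 0 0 0 0.7;0 0 0.1 0 0 0 0.7;0 0 0 0 0 0 0.7;0 0 0 0 0 0 0.7"

```text
t: 10.35
tool_pos: [0.6638, -0.1884, 0.0438]
ee_rot: [2.22, 2.221, 0.001]
contact_force: [-0.4, 0.5, 0.3]
opening: 0.321
gripper_force: 15.0
```

```bash
python3 look.py wrist w3 blue_dish blue_ink_mid;python3 look.py side s3 blue_dish blue_ink_mid; python3 -c "
from h import *
print(get_obs()['contact_force'],get_obs()['tool_pos'])"
```

```text
10.4 [ 0.6641 -0.1886  0.0443] [2.21952379e+00 2.21980049e+00 1.95180233e-03]
blue_dish 0.61 [106   1  19   2] circ [ 0.57   -0.0508] 0.0047 med [ 0.5703 -0.051   0.005 ] ztop 0.008
blue_ink_mid 0.68 [257 240  57  81] circ [ 0.6641 -0.1866] 0.0079 med [ 0.6639 -0.1831  0.0982] ztop 0.1
10.55 [ 0.6638 -0.1888  0.044 ] [2.21986606e+00 2.21977029e+00 1.68034989e-03]
blue_dish 0.81 [273 145  21  13] circ [ 0.6608 -0.1869] 0.0325 med [ 0.6572 -0.1841  0.0034] ztop 0.008
blue_dish 0.33 [272 186  17  30] circ [ 0.5668 -0.0328] 0.0067 med [ 0.566  -0.0321  0.0768] ztop 0.078
blue_dish 0.31 [211 206  32  25] circ [0.6696 0.0594] 0.0338 med [0.6689 0.0599 0.0033] ztop 0.008
blue_dish 0.21 [273 127  18  32] circ [ 0.6522 -0.173 ] 0.0262 med [ 0.6625 -0.185   0.0979] ztop 0.099
blue_ink_mid 0.82 [272 129  12  31] circ [ 0.6606 -0.1845] 0.0068 med [ 0.6604 -0.184   0.0973] ztop 0.099
blue_ink_mid 0.7 [249 288  24  37] circ [0.4637 0.1904] 0.008 med [0.463  0.1914 0.0772] ztop 0.078
[-0.07011168  0.36980767 -0.65073195] [ 0.66340215 -0.18861141  0.04332414]
```

View pics/s3.png

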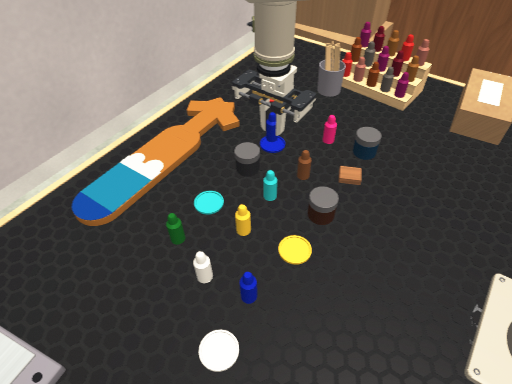

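The side view shows the bottle at (272,127) centred over the blue dish at (273,145), with its foot about 21 mm up. Lowering it 18.5 mm.

Call:
jog_arm:
  motion: "0 0 0.3 0 0 0 0.7;0 0 0.2 0 0 0 0.7;0 0 0.08 0 0 0 0.7;0 0 0.04 0 0 0 0.7;0 0 0 0 0 0 0.7;0 0 0 0 0 0 0.7"

```text
t: 11.25
tool_pos: [0.6628, -0.1884, 0.0253]
ee_rot: [-2.221, -2.221, 0.0]
contact_force: [-7.4, 2.1, 16.0]
opening: 0.316
gripper_force: 15.0
```

Call:
jog_arm:
  motion: "0 0 -0.03 0 0 0 0.5;0 0 0 0 0 0 0.2;0 0 0 0 0 0 0;0 0 0 0 0 0 -0.2;0 0 0 0 0 0 -0.2;0 0 0 0 0 0 -0.2;0 0 -0.3 0 0 0 -0.2;0 0 -1 0 0 0 -0.2;0 0 -1 0 0 0 -0.2;0 0 -1 0 0 0 -0.2;0 0 -1 0 0 0 -0.2;0 0 0 0 0 0 -0.2"

```text
t: 12.45
tool_pos: [0.6661, -0.1895, 0.161]
ee_rot: [2.215, 2.215, 0.007]
contact_force: [0.6, -0.3, 1.4]
opening: 0.6
gripper_force: 0.0
```

```bash
python3 look.py top t4 blue_ink_mid blue_dish turquoise_ink_mid turquoise_dish;python3 look.py side s4 blue_dish blue_ink_mid turquoise_ink_mid; python3 look.py wrist w4 blue_ink_mid turquoise_ink_mid blue_dish turquoise_dish
```

```text
12.5 [ 0.665  -0.1892  0.158 ] [2.21700593 2.21699856 0.00454512]
blue_ink_mid 0.72 [351 150  18  18] circ [ 0.661  -0.1864] 0.0078 med [ 0.6608 -0.1858  0.0793] ztop 0.081
blue_ink_mid 0.59 [179 241  18  13] circ [0.463  0.1896] 0.0075 med [0.4639 0.1893 0.0769] ztop 0.078
turquoise_ink_mid 0.65 [330 206  18  15] circ [ 0.5311 -0.1346] 0.0034 med [ 0.5379 -0.1339  0.077 ] ztop 0.079
turquoise_ink_mid 0.55 [283 189  12  16] circ [ 0.5664 -0.0345] 0.0075 med [ 0.5671 -0.0354  0.0767] ztop 0.079
turquoise_dish 0.97 [241 149  29  34] circ [0.6704 0.0599] 0.0346 med [0.67   0.0598 0.0026] ztop 0.007
12.75 [ 0.6618 -0.188   0.1516] [-2.21952311e+00 -2.21947827e+00  1.98739564e-03]
blue_dish 0.54 [275 145  24  18] circ [ 0.6609 -0.1932] 0.0379 med [ 0.6508 -0.1823  0.0033] ztop 0.008
blue_ink_mid 0.85 [273 135  18  33] circ [ 0.66   -0.1841] 0.0064 med [ 0.6592 -0.184   0.0801] ztop 0.08
blue_ink_mid 0.73 [247 288  20  34] circ [0.4637 0.1909] 0.0079 med [0.463  0.1917 0.0772] ztop 0.078
turquoise_ink_mid 0.77 [272 185  16  27] circ [ 0.5654 -0.0325] 0.006 med [ 0.5655 -0.0327  0.0768] ztop 0.078
turquoise_ink_mid 0.73 [304 166  17  28] circ [ 0.536  -0.1326] 0.007 med [ 0.5364 -0.1311  0.0769] ztop 0.077
turquoise_ink_mid 0.64 [294 248  36  26] circ [0.4477 0.0564] 0.0352 med [0.4459 0.0583 0.0031] ztop 0.008
12.95 [ 0.6624 -0.1883  0.1525] [-2.22054870e+00 -2.22040883e+00  9.89730680e-04]
blue_ink_mid 0.96 [258 188  34  46] circ [ 0.6633 -0.1878] 0.0079 med [ 0.6632 -0.1876  0.0818] ztop 0.083
blue_ink_mid 0.54 [258 181  55  57] circ [ 0.6637 -0.1894] 0.0329 med [ 0.6611 -0.1818  0.0047] ztop 0.009
turquoise_ink_mid 0.61 [148  21  56  42] circ [ 0.5691 -0.0408] 0.0074 med [ 0.5699 -0.0411  0.0783] ztop 0.079
turquoise_ink_mid 0.57 [128 133  58  35] circ [ 0.5405 -0.1356] 0.0079 med [ 0.5408 -0.1357  0.0787] ztop 0.08
blue_dish 0.61 [259 182  60  60] circ [ 0.6629 -0.1907] 0.0338 med [ 0.6622 -0.1818  0.0047] ztop 0.009
```

View pics/s4.png

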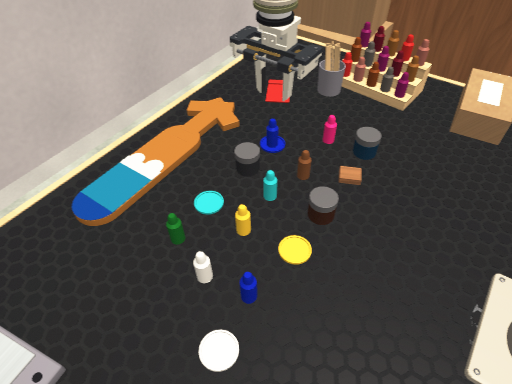

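The blue bottle stands upright in its dish at (272,132), released. Next, the turquoise bottle at (0.5675, -0.0345).

Call:
jog_arm:
  motion: "0.856 -0.532 0 0 0 0 -0.2;0.856 -0.532 0 0 0 0 -0.2;0.856 -0.532 0 0 0 0 -0.2;0.856 -0.532 0 0 0 0 -0.2;0.856 -0.532 0 0 0 0 -0.2;0.856 -0.532 0 0 0 0 -0.2;0 0 0 0 0 0 -0.2;0 0 0.88 0 0 0 -0.2;0 0 0.88 0 0 0 -0.2;0 0 0.88 0 0 0 -0.2;0 0 0.88 0 0 0 -0.2;0 0 0.86 0 0 0 -0.2;0 0 0 0 0 0 -0.2;0 0 0 0 0 0 0.5;0 0 0 0 0 0 0.7;0 0 0 0 0 0 0.7;0 0 0 0 0 0 0.7;0 0 0 0 0 0 0.7"

```text
t: 14.95
tool_pos: [0.5683, -0.0345, 0.0237]
ee_rot: [2.22, 2.22, 0.002]
contact_force: [-1.0, -0.0, 6.2]
opening: 0.318
gripper_force: 15.0
```

Call:
jog_arm:
  motion: "0 0 -0.5 0 0 0 0.7;0 0 -1 0 0 0 0.7;0 0 -1 0 0 0 0.7;0 0 -1 0 0 0 0.7;0 0 -1 0 0 0 0.7;0 0 0 0 0 0 0.7;0 0 0 0 0 0 0.7"

```text
t: 15.65
tool_pos: [0.5677, -0.0344, 0.1587]
ee_rot: [2.22, 2.22, 0.002]
contact_force: [-0.4, 0.5, -0.9]
opening: 0.326
gripper_force: 15.0
```

```bash
python3 look.py side s5 turquoise_ink_mid;python3 look.py wrist w5 turquoise_dish turquoise_ink_mid; python3 -c "
from h import *
print(get_obs()['contact_force'],get_obs()['tool_pos'])"
```

```text
15.7 [ 0.5668 -0.0343  0.1571] [-2.22134869e+00 -2.22139264e+00  8.28394361e-05]
turquoise_ink_mid 0.85 [304 163  15  35] circ [ 0.5374 -0.1334] 0.0085 med [ 0.5368 -0.1322  0.0771] ztop 0.078
15.8 [ 0.566  -0.0341  0.1557] [-2.2198577  -2.21998876  0.00236707]
turquoise_dish 0.86 [361  90  64  60] circ [0.6711 0.0596] 0.034 med [0.6713 0.0594 0.0045] ztop 0.009
turquoise_ink_mid 0.66 [259 241  53  80] circ [ 0.5668 -0.0332] 0.0079 med [ 0.567  -0.0302  0.2091] ztop 0.211
turquoise_ink_mid 0.56 [233 274  11  10] circ [ 0.5536 -0.0421] 0.0001 med [ 0.5536 -0.0421  0.1881] ztop 0.076
[-0.55877325 -0.15538138 -1.31909052] [ 0.56602937 -0.03415022  0.1555753 ]
```

The turquoise bottle is held; only the brown one is left on the bench among the candidates. Its dish is at (0.6705, 0.060).

Call:
jog_arm:
  motion: "0.787 0.8625 0 0 0 0 0.7;0.787 0.8625 0 0 0 0 0.7;0.787 0.8625 0 0 0 0 0.7;0.787 0.8625 0 0 0 0 0.7;0 0 0 0 0 0 0.7;0 0 0 0 0 0 0.7;0 0 1 0 0 0 0.7;0 0 1 0 0 0 0.7;0 0 1 0 0 0 0.7;0 0 0.7 0 0 0 0.7;0 0 0.3 0 0 0 0.7;0 0 0.2 0 0 0 0.7;0 0 0.1 0 0 0 0.7;0 0 0.05 0 0 0 0.7;0 0 0.03 0 0 0 0.7;0 0 0 0 0 0 0.7;0 0 0 0 0 0 0.7"

```text
t: 17.6
tool_pos: [0.6714, 0.0601, 0.0268]
ee_rot: [2.22, 2.221, 0.002]
contact_force: [1.0, 0.0, 2.7]
opening: 0.316
gripper_force: 15.0
```

```bash
python3 look.py side s6 turquoise_ink_mid turquoise_dish;python3 look.py top t6 turquoise_ink_mid turquoise_dish
```

```text
17.65 [0.6713 0.0601 0.0268] [2.22050788e+00 2.22066672e+00 1.81183944e-03]
turquoise_ink_mid 0.56 [305 165  16  35] circ [ 0.5367 -0.134 ] 0.0076 med [ 0.5372 -0.1334  0.0767] ztop 0.078
turquoise_ink_mid 0.53 [209 196  21  24] circ [0.6697 0.0659] 0.0061 med [0.6677 0.0671 0.0687] ztop 0.069
turquoise_dish 0.77 [210 206  29  19] circ [0.6679 0.0611] 0.0322 med [0.6584 0.0704 0.0034] ztop 0.008
17.8 [0.6713 0.0601 0.0267] [2.22058222e+00 2.22066499e+00 1.74285929e-03]
turquoise_ink_mid 0.61 [329 205  16  15] circ [ 0.5374 -0.1336] 0.0077 med [ 0.5373 -0.134   0.0765] ztop 0.078
turquoise_dish 0.7 [232 193  14   7] circ [0.5591 0.077 ] 0.0076 med [0.559  0.0768 0.0769] ztop 0.079
turquoise_dish 0.69 [351 151  28  24] circ [ 0.6614 -0.1878] 0.0331 med [ 0.6517 -0.1813  0.0024] ztop 0.009
```

Call:
jog_arm:
  motion: "0 0 0.02 0 0 0 0.7;0 0 0 0 0 0 0.5;0 0 0 0 0 0 0.2;0 0 0 0 0 0 0;0 0 0 0 0 0 -0.2;0 0 0 0 0 0 -0.2;0 0 0 0 0 0 -0.2;0 0 -0.3 0 0 0 -0.2;0 0 -1 0 0 0 -0.2;0 0 -1 0 0 0 -0.2;0 0 -1 0 0 0 -0.2;0 0 -1.0 0 0 0 -0.2;0 0 0 0 0 0 -0.2;0 0 0 0 0 0 -0.2;0 0 0 0 0 0 -0.2"

```text
t: 19.4
tool_pos: [0.6698, 0.0601, 0.1529]
ee_rot: [-2.221, -2.221, 0.002]
contact_force: [0.5, -0.2, -0.1]
opening: 0.596
gripper_force: 0.0
```

```bash
python3 look.py side s7 turquoise_ink_mid turquoise_dish;python3 look.py wrist w7 turquoise_ink_mid white_ink_mid white_dish yellow_ink_mid;python3 look.py top t7 turquoise_ink_mid white_ink_mid white_dish yellow_ink_mid
```

```text
19.45 [0.6695 0.0601 0.1524] [-2.22010079 -2.22006712  0.00305325]
turquoise_ink_mid 0.56 [207 192  17  30] circ [0.6703 0.0599] 0.0078 med [0.6686 0.061  0.0798] ztop 0.081
turquoise_ink_mid 0.52 [304 165  16  31] circ [ 0.5357 -0.1319] 0.0069 med [ 0.5362 -0.1312  0.0765] ztop 0.077
turquoise_dish 0.69 [211 205  29  24] circ [0.6679 0.0609] 0.0322 med [0.6587 0.0698 0.0034] ztop 0.008
19.6 [0.6697 0.0601 0.1526] [-2.22021168 -2.22027071  0.0027683 ]
turquoise_ink_mid 0.85 [261 189  32  41] circ [0.672  0.0588] 0.0077 med [0.6722 0.0593 0.0818] ztop 0.083
white_ink_mid 0.74 [128  26  64  51] circ [0.5586 0.2027] 0.0083 med [0.559  0.2029 0.0788] ztop 0.08
white_dish 0.31 [261 189  32  42] circ [0.6718 0.0587] 0.0074 med [0.6722 0.0593 0.0818] ztop 0.083
yellow_ink_mid 0.98 [149 172  53  36] circ [0.5632 0.0733] 0.0075 med [0.5629 0.0754 0.0787] ztop 0.08
19.85 [0.6705 0.0601 0.1538] [-2.22126799e+00 -2.22115054e+00  4.50785091e-04]
turquoise_ink_mid 0.58 [328 205  15  15] circ [ 0.5373 -0.1338] 0.0077 med [ 0.5381 -0.1333  0.0767] ztop 0.078
white_ink_mid 0.69 [175 200  18  16] circ [0.5554 0.2054] 0.0073 med [0.5553 0.2043 0.0771] ztop 0.079
yellow_ink_mid 0.58 [175 201  18  12] circ [0.5554 0.2054] 0.0073 med [0.5553 0.2043 0.0771] ztop 0.079
yellow_ink_mid 0.47 [233 194  17  13] circ [0.5601 0.076 ] 0.0075 med [0.559  0.0768 0.077 ] ztop 0.079
```

View pics/s7.png

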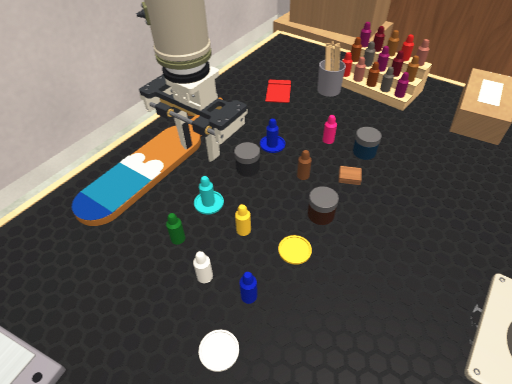

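Turquoise stands upright in its dish at (207,192). Next, the white bottle at (0.5568, 0.2045).

Call:
jog_arm:
  motion: "0.963 -0.758 0 0 0 0 -0.2;0.963 -0.758 0 0 0 0 -0.2;0.963 -0.758 0 0 0 0 -0.2;0.963 -0.758 0 0 0 0 -0.2;0.963 -0.758 0 0 0 0 -0.2;0 0 0 0 0 0 -0.2;0 0 0 0 0 0 -0.2;0 0 0.88 0 0 0 -0.2;0 0 0.88 0 0 0 -0.2;0 0 0.88 0 0 0 -0.2;0 0 0.88 0 0 0 -0.2;0 0 0.86 0 0 0 -0.2;0 0 0 0 0 0 -0.2;0 0 0 0 0 0 0.5;0 0 0 0 0 0 0.7;0 0 0 0 0 0 0.7;0 0 0 0 0 0 0.7;0 0 0 0 0 0 0.7"

```text
t: 21.85
tool_pos: [0.5581, 0.2048, 0.0244]
ee_rot: [2.22, 2.22, 0.004]
contact_force: [-0.7, -1.1, 6.7]
opening: 0.316
gripper_force: 15.0
```

Call:
jog_arm:
  motion: "0 0 -0.5 0 0 0 0.7;0 0 -1 0 0 0 0.7;0 0 -1 0 0 0 0.7;0 0 -1 0 0 0 0.7;0 0 -1 0 0 0 0.7;0 0 0 0 0 0 0.7;0 0 0 0 0 0 0.7"

```text
t: 22.55
tool_pos: [0.5575, 0.2048, 0.1594]
ee_rot: [2.22, 2.221, 0.004]
contact_force: [0.7, -0.5, -0.8]
opening: 0.323
gripper_force: 15.0
```

```bash
python3 look.py wrist w8 white_dish white_ink_mid; python3 -c "
from h import *
print(get_obs()['contact_force'],get_obs()['tool_pos'])"
```

```text
22.6 [0.5565 0.2046 0.1577] [-2.22118087e+00 -2.22151626e+00  2.02694845e-04]
white_ink_mid 0.59 [259 241  59  83] circ [0.5574 0.219 ] 0.016 med [0.558  0.2093 0.2126] ztop 0.214
[-1.17115748 -0.36032477 -1.45173918] [0.5557887  0.20430577 0.1562317 ]
```

Call:
jog_arm:
  motion: "0.7625 -0.9 0 0 0 0 0.7;0.7625 -0.9 0 0 0 0 0.7;0.7625 -0.9 0 0 0 0 0.7;0.7625 -0.9 0 0 0 0 0.7;0 0 0 0 0 0 0.7;0 0 0 0 0 0 0.7;0 0 1 0 0 0 0.7;0 0 1 0 0 0 0.7;0 0 1 0 0 0 0.7;0 0 0.7 0 0 0 0.7;0 0 0.3 0 0 0 0.7;0 0 0.2 0 0 0 0.7;0 0 0.1 0 0 0 0.7;0 0 0.05 0 0 0 0.7;0 0 0.03 0 0 0 0.7;0 0 0.01 0 0 0 0.7;0 0 0 0 0 0 0.7;0 0 0 0 0 0 0.7"

```text
t: 24.5
tool_pos: [0.4497, 0.2965, 0.0274]
ee_rot: [2.221, 2.221, 0.003]
contact_force: [-0.9, -1.6, 5.9]
opening: 0.316
gripper_force: 15.0
```

```bash
python3 look.py side s9 white_ink_mid white_dish;python3 look.py top t9 white_ink_mid white_dish
```

```text
24.55 [0.4497 0.2965 0.0274] [2.22076139 2.22103552 0.00288197]
white_dish 0.92 [220 357  42  31] circ [0.4388 0.3087] 0.0397 med [0.443  0.3156 0.0033] ztop 0.01
24.7 [0.4497 0.2965 0.0274] [2.22069931 2.22108674 0.00282656]
white_ink_mid 0.59 [134 250  24  13] circ [0.4493 0.274 ] 0.0086 med [0.4494 0.2732 0.1443] ztop 0.145
white_dish 0.54 [144 250  20  29] circ [0.4475 0.2903] 0.0304 med [0.4457 0.2807 0.0032] ztop 0.008
```

View pics/s9.png

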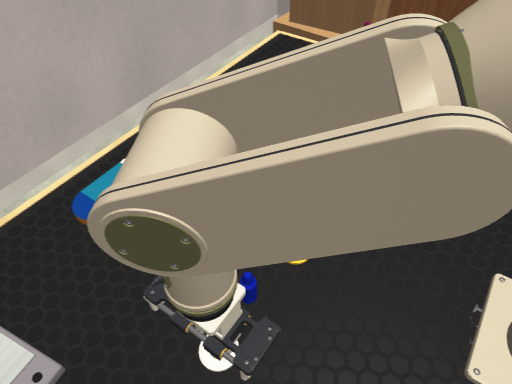

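The arm hides the bottle, but the gripper is over the white dish at (218,350). The 5.9 N of contact at the expected height says the bottle is down, so I'm releasing.

Call:
jog_arm:
  motion: "0 0 0 0 0 0 0.5;0 0 0 0 0 0 0.2;0 0 0 0 0 0 0;0 0 0 0 0 0 -0.2;0 0 0 0 0 0 -0.2;0 0 0 0 0 0 -0.2;0 0 -0.3 0 0 0 -0.2;0 0 -1 0 0 0 -0.2;0 0 -1 0 0 0 -0.2;0 0 -1 0 0 0 -0.2;0 0 -1.0 0 0 0 -0.2;0 0 0 0 0 0 -0.2;0 0 0 0 0 0 -0.2;0 0 0 0 0 0 -0.2"

```text
t: 26.2
tool_pos: [0.4482, 0.2957, 0.154]
ee_rot: [-2.221, -2.221, 0.003]
contact_force: [-0.1, 0.3, 0.0]
opening: 0.6
gripper_force: 0.0
```

```bash
python3 look.py wrist w10 white_ink_mid white_dish yellow_ink_mid;python3 look.py top t10 white_ink_mid white_dish yellow_ink_mid yellow_dish
```

```text
26.25 [0.448  0.2956 0.1536] [-2.22098876 -2.22085446  0.00369694]
white_ink_mid 0.69 [263 187  32  40] circ [0.4501 0.2957] 0.0079 med [0.4501 0.2964 0.0818] ztop 0.083
26.45 [0.4483 0.2957 0.154 ] [-2.22109793 -2.22098688  0.00283861]
white_ink_mid 0.64 [132 250  22  13] circ [0.4486 0.2953] 0.0069 med [0.4495 0.2956 0.0802] ztop 0.082
white_dish 0.76 [140 251  35  32] circ [0.4468 0.2979] 0.0345 med [0.448  0.2883 0.003 ] ztop 0.008
yellow_ink_mid 0.62 [232 195  16  12] circ [0.5597 0.0762] 0.0075 med [0.5591 0.0767 0.076 ] ztop 0.079
yellow_dish 0.97 [243 248  31  31] circ [0.4456 0.0583] 0.034 med [0.4446 0.0581 0.0026] ztop 0.008
```

View pics/w10.png

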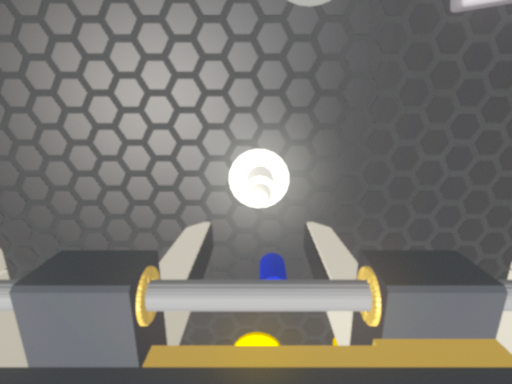

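White stands upright in the centre of its dish at (260,180). Next, the yellow bottle at (0.5608, 0.076).

Call:
jog_arm:
  motion: "-0.918 0.467 0 0 0 0 -0.2;-0.918 0.467 0 0 0 0 -0.2;-0.918 0.467 0 0 0 0 -0.2;-0.918 0.467 0 0 0 0 -0.2;-0.918 0.467 0 0 0 0 -0.2;-0.918 0.467 0 0 0 0 -0.2;-0.918 0.467 0 0 0 0 -0.2;-0.918 0.467 0 0 0 0 -0.2;0 0 0 0 0 0 -0.2;0 0 0 0 0 0 -0.2;0 0 0 0 0 0 -0.2"

```text
t: 27.75
tool_pos: [0.5605, 0.0765, 0.1549]
ee_rot: [-2.221, -2.221, 0.0]
contact_force: [0.0, 1.0, -0.8]
opening: 0.601
gripper_force: 0.0
```

Call:
jog_arm:
  motion: "0 0 0.88 0 0 0 -0.2;0 0 0.88 0 0 0 -0.2;0 0 0.88 0 0 0 -0.2;0 0 0.88 0 0 0 -0.2;0 0 0.86 0 0 0 -0.2;0 0 0 0 0 0 -0.2;0 0 0 0 0 0 0.5;0 0 0 0 0 0 0.7;0 0 0 0 0 0 0.7;0 0 0 0 0 0 0.7;0 0 0 0 0 0 0.7;0 0 -0.5 0 0 0 0.7;0 0 -1 0 0 0 0.7;0 0 -1 0 0 0 0.7;0 0 -1 0 0 0 0.7;0 0 -1 0 0 0 0.7;0 0 0 0 0 0 0.7;0 0 0 0 0 0 0.7"

```text
t: 29.55
tool_pos: [0.5616, 0.0757, 0.1602]
ee_rot: [2.22, 2.22, 0.003]
contact_force: [-0.2, -0.4, -1.0]
opening: 0.321
gripper_force: 15.0
```

```bash
python3 look.py wrist w11 yellow_dish yellow_ink_mid; python3 look.py side s11 yellow_dish yellow_ink_mid
```

```text
29.6 [0.5607 0.0757 0.1586] [-2.22155878e+00 -2.22120064e+00  1.47043991e-04]
yellow_dish 0.89 [155 195  57  54] circ [0.4482 0.0563] 0.0331 med [0.4468 0.0568 0.0044] ztop 0.009
yellow_ink_mid 0.63 [258 240  60  80] circ [0.5618 0.0898] 0.0161 med [0.5618 0.0798 0.2128] ztop 0.214
29.75 [0.5598 0.0757 0.157 ] [-2.22012759 -2.22000077  0.00326189]
yellow_dish 0.62 [294 248  38  25] circ [0.4458 0.0552] 0.036 med [0.4453 0.0579 0.0032] ztop 0.008
yellow_ink_mid 0.64 [240 174  18  38] circ [0.5554 0.0819] 0.0052 med [0.5559 0.082  0.2052] ztop 0.206
```

Call:
jog_arm:
  motion: "-0.154 -0.953 0 0 0 0 0.7;-0.154 -0.953 0 0 0 0 0.7;-0.154 -0.953 0 0 0 0 0.7;-0.154 -0.953 0 0 0 0 0.7;0 0 0 0 0 0 0.7;0 0 0 0 0 0 0.7;0 0 1 0 0 0 0.7;0 0 1 0 0 0 0.7;0 0 1 0 0 0 0.7;0 0 0.7 0 0 0 0.7;0 0 0.3 0 0 0 0.7;0 0 0.2 0 0 0 0.7;0 0 0.1 0 0 0 0.7;0 0 0.05 0 0 0 0.7;0 0 0.03 0 0 0 0.7;0 0 0.01 0 0 0 0.7;0 0 0 0 0 0 0.7;0 0 0 0 0 0 0.7"

```text
t: 31.65
tool_pos: [0.4475, 0.0573, 0.0282]
ee_rot: [2.221, 2.221, 0.002]
contact_force: [-1.6, 0.1, 5.2]
opening: 0.32
gripper_force: 15.0
```

```bash
python3 look.py side s12 yellow_ink_mid yellow_dish;python3 look.py top t12 yellow_ink_mid yellow_dish
```

```text
31.7 [0.4475 0.0573 0.0282] [2.22055607e+00 2.22050032e+00 2.12008896e-03]
yellow_ink_mid 0.65 [295 238  12  33] circ [0.4485 0.0632] 0.0049 med [0.4482 0.0637 0.0781] ztop 0.078
yellow_dish 0.97 [296 251  34  23] circ [0.4451 0.0609] 0.0319 med [0.4408 0.0715 0.0032] ztop 0.008
31.85 [0.4475 0.0573 0.0282] [2.22049509e+00 2.22046054e+00 2.18359880e-03]
```

Contact force is 5.2 N at the right height, so the bottle is standing in the dish. Releasing and rising.

Call:
jog_arm:
  motion: "0 0 0 0 0 0 0.5;0 0 0 0 0 0 0.2;0 0 0 0 0 0 0;0 0 0 0 0 0 -0.2;0 0 0 0 0 0 -0.2;0 0 0 0 0 0 -0.2;0 0 -0.3 0 0 0 -0.2;0 0 -1 0 0 0 -0.2;0 0 -1 0 0 0 -0.2;0 0 -1 0 0 0 -0.2;0 0 -1.0 0 0 0 -0.2;0 0 -1 0 0 0 -0.2;0 0 -1 0 0 0 -0.2;0 0 0 0 0 0 -0.2;0 0 0 0 0 0 -0.2"

```text
t: 33.45
tool_pos: [0.4471, 0.0573, 0.2171]
ee_rot: [2.22, 2.22, 0.003]
contact_force: [-0.1, -0.1, -0.3]
opening: 0.599
gripper_force: 0.0
```

```bash
python3 look.py wrist w13 yellow_ink_mid; python3 look.py side s13 yellow_ink_mid white_ink_mid turquoise_ink_mid blue_ink_mid pink_ink_mid green_ink_mid;python3 look.py top t13 yellow_ink_mid pink_ink_mid green_ink_mid
```

```text
33.5 [0.4464 0.0573 0.2157] [-2.22134881e+00 -2.22137451e+00  1.72839145e-04]
yellow_ink_mid 0.97 [259 175  30  33] circ [0.4481 0.0563] 0.0081 med [0.4487 0.0569 0.0817] ztop 0.083
33.6 [0.4457 0.0572 0.2146] [-2.22030144 -2.22030329  0.0026496 ]
yellow_ink_mid 0.6 [296 236  18  35] circ [0.4468 0.0579] 0.0079 med [0.4461 0.0586 0.0806] ztop 0.081
white_ink_mid 0.56 [215 344  17  32] circ [0.4488 0.2968] 0.008 med [0.4481 0.2975 0.0801] ztop 0.081
turquoise_ink_mid 0.92 [208 190  17  32] circ [0.6705 0.0601] 0.008 med [0.669  0.0604 0.0799] ztop 0.081
turquoise_ink_mid 0.86 [305 163  16  30] circ [ 0.5366 -0.1331] 0.0082 med [ 0.5366 -0.1324  0.077 ] ztop 0.078
blue_ink_mid 0.69 [250 289  20  35] circ [0.4637 0.1908] 0.0079 med [0.4629 0.1909 0.0772] ztop 0.078
green_ink_mid 0.68 [177 229  20  29] circ [0.6579 0.1717] 0.0071 med [0.6582 0.1707 0.0769] ztop 0.078
33.95 [0.4464 0.0573 0.2156] [-2.22113057e+00 -2.22106922e+00  8.63063091e-04]
pink_ink_mid 0.68 [397 200  23  16] circ [ 0.5488 -0.2853] 0.0074 med [ 0.5479 -0.284   0.0764] ztop 0.078
pink_ink_mid 0.19 [351 151  19  18] circ [ 0.6608 -0.1862] 0.0065 med [ 0.6611 -0.1859  0.0797] ztop 0.081
green_ink_mid 0.58 [190 155  17  15] circ [0.657  0.1697] 0.0067 med [0.6584 0.1696 0.0767] ztop 0.078
```

View pics/s13.png

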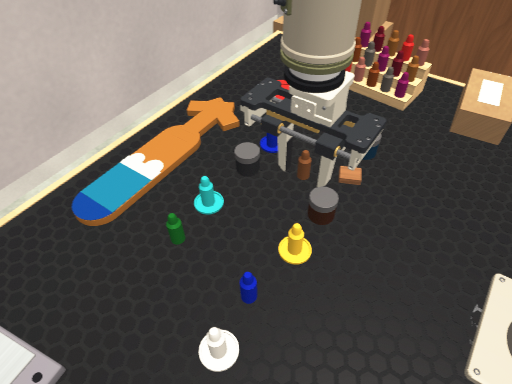

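View pics/t13.png

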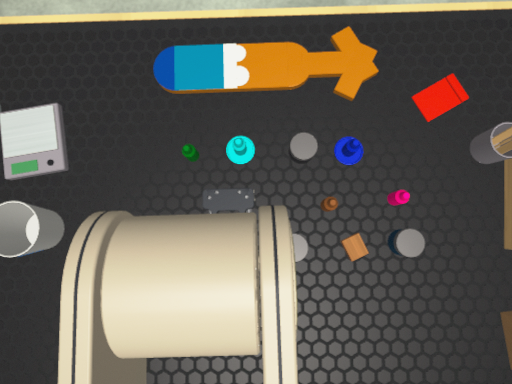

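The two views together show all four bottles upright in their own dishes: side view yellow (296,242), white (217,345) and turquoise (208,192), top view blue (349,148). Pink (400,197), green (189,152) and brown (330,203) are where they started, and the arm is clear.

```bash
python3 -c "
from rig import workorder
print(workorder.job_done())"
```

```text
the job is handed in; nothing more can be done
None
```

The blue, turquoise, white and yellow bottles were set down in that order, each upright in its own dish and released; the pink and green bottles stayed put, and the job was handed in at about 34 s.

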